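# Present the orange-capped specimen tube to the reader

## Robot

A 6-joint arm with a two-finger parallel gripper is mounted at the origin on the work surface. World frame = base frame: x ahead of the robot, y to its left, z up, the work surface at z = 0. Lengths are in m, angles in rad, forces in N, time in s.
With the tool pointing down it reaches from about 0.325 to 0.9 m from the base axis. Payload 3.5 kg.
Tool frame: the origin (TCP) lies on the centre line of the jaws, within the pads' length; the fingertips stand 22 mm ahead of it and the grasp point (between the pads) lies 3 mm ahead of it; x points along the fingers, z is the direction in which the jaws open and shut, and the axes are right-handed (so a half turn about x gives the same grasp; the last joint's range is limited). The gripper opens to 85 mm and grips with 20 to 120 N. Pads are 22 mm wide; open, the fingers measure 114 mm over their backs; the gripper's body (76 mm by 85 mm) begins 54 mm behind the grasp point. The pads swing forward as they close: fully open they stand 13 mm farther back than shut.
Start: joints at [-1.431, 0.276, -0.026, 1.268, 0, 1.467], TCP at [0.15, -0.607, 0.253] pointing down, gripper open.
Joint ranges: [-3.12, 3.12], [-0.85, 1.88], [-1.08, 1.24], [-1.95, 2.15], [-1.57, 1.53], [-3.14, 3.14]. Speed limits (rad/s): [2.57, 2.57, 3.14, 3.14, 3.14, 3.14].

## Interface

Orientations are given as a rotation vector (axis times angle).
In Python, from rig import * gives the robot as it stands. The module is installed in compiled form; this text tells all that it offers.
- The arm moves only by the tool carry_out, never from a script. Its argument "commands" is a list of rows, each a list of 5 numbers: the shift along the world's x, y, z in mm, then the turn about the world's z in degrees, then the finger opening in mm, from 0 to 85.4. A call has 1 to 20 rows; each row is the pose to reach, as a shift and turn from the pose commanded when the call began; what a row does not reach only later rows make up. A row lasts 1/12 s, in which the tool goes at most 41.7 mm and 7.16 degrees, less where a joint would pass 70% of its speed; a pose out of reach is approached as far as the arm can. A call with a gripper value outside its range is refused whole. The fingers move at their own pace and stop on an object; the grip force is fixed at half the most. Time passes only in rows, so rows that repeat a pose let the fingers close. It gives the time, the measured TCP pose, the force and the opening at its end, in the units of the state.
- get_state(): the state, without advancing time (a new reading comes with each control period).
- get_image(name): name is "side" or "top" or "wrist"; returns the picture (480x640x3 uint8, blue, green, red); there is no depth.
- camera_params(name): a dict with "intrinsics" (3x3 intrinsics, pixels), "R" (3x3) and "t" (3): a world point X has camera coordinates R X + t. Camera axes: x right, y down, z forward; pixel columns grow to the right and rows downward; lengths in m; the calibration is good to about 2 mm. A picture is of the moment at which its call begins: read the wrist's pose just before it. camera_params takes no time and is no camera call; for the wrist camera it gives the pose at the moment of the call.
- job_done(): hands the job in, once; it reports no verdict.
The state is a dict: "time_s": time; "joint_positions": joint angles; "joint_velocities": joint speeds; "tau": joint torques, N m; "ee_pos": TCP position; "tcp_rot": TCP orientation; "wrist_force": force on the tool from outside, world axes, zero at the start; "ft_torque": the same for the moment, N m; "finger_gap": finger opening in m.
Only numpy, scipy, OpenCV 4.12 (cv2) and the standard library are available. Lean on these libraries where they do the work, as an engineer would, in place of code of your own. Each camera call takes 0.05 s, during which the arm holds its last target. There are 200 camera calls.

## Task

Take the orange-capped specimen tube out of the blue rack and hold it up in front of the camera reader: cap end up, the tube leaning so that it is parallel to the reader's sloping window, and the middle of the tube 10 cm straight out from the middle of the window. Finish while holding it still there in the gripper, touching nothing else with it, and leave the rack, the blue-capped tubes and the reader as they stand.

Things in the scene. Friction and masses are not known exactly. Their poses are not given: they have to be found in the camera images.
- orange_mid (a point): centre (half-way up) of the orange-capped tube: 108 mm tall, clear round barrel 20 mm across with white label, 25 mm cap on the top 20 mm; about 35 g. z runs along it to the cap; x, y mean nothing. Upright in one of four places in the rack, foot 4 mm and centre 58 mm above the bench, upper 47 mm stand out of the rack. Slides straight up (1 mm play each side), clear once lifted 61 mm
- orange_cap (a point): centre of that tube's orange screw cap (25 mm across, 20 mm tall), on the tube's axis, 44 mm above the tube's centre and 10 mm below the cap's flat top; can be gripped there from any side
- window (a point): middle of the reader's window: black pane 70 wide, 50 mm tall, with a lens and two red strips, on a white head (66 deep, 80 wide, 60 mm tall), head's middle 120 mm above the bench. It faces away from the robot and looks up by a slope that differs each time. x points into the head, so straight out is -x (100 mm out: (-0.1, 0, 0)); y level along the pane; z up the slope, the way the tube's z must point
- head (a joint): slope of the reader's head, rad: 0 is an upright window, growing as the window turns to look up; 0.2 to 0.5 at the start. Stiff hinge, stays put unless knocked
- rack: blue plastic rack, loose, 0.6 kg, 68 (x) by 218 (y) by 65 mm tall; 2 rows of 7 square 22 mm holes, pitch 30 mm. Origin: centre of underside; y along the long side. The four tubes stand zigzag in it in any order, 67 mm apart, at x = -15, 15, -15, 15 and y = -90, -30, 30, 90 mm; other holes empty
- orange: the orange-capped tube itself; origin at the centre of its foot, z towards the cap
- reader: the reader's stand, fixed, head included. Origin on the bench below the head's middle; the window faces its -x. Base disc 120 mm across, 14 mm thick, centred 30 mm behind the origin; post 18 mm thick 62 mm behind the origin; grey yoke round the head
- blue_a_mid (a point): tube of the same make as the orange-capped one but with a blue cap; a bystander standing in the same rack. The point is its centre, half-way up
- blue_b_mid (a point): tube of the same make as the orange-capped one but with a blue cap; a bystander standing in the same rack. The point is its centre, half-way up
- blue_c_mid (a point): tube of the same make as the orange-capped one but with a blue cap; a bystander standing in the same rack. The point is its centre, half-way up
Mind the look-alikes: they are no part of the job. What is meant by the reader is not pink, and is the larger of those in its own colour.

How it is judged:
By the outcome, as a careful person would: the job done as asked, in the order asked, and still so for the second after the job is handed in, while the arm keeps its last pose, push and grip.
It also fails if it takes over 38 s, if anything falls off the work surface, if the arm or the gripper's body presses on something with over 40 N, if the wrist force passes 120 N, or if a joint passes its speed limit or range.

## Working session

There is one attempt and no reset: what is moved stays moved. The work goes in short steps, Python scripts to look and compute and a tool call to move; the robot and the scene stay as the last step left them, time stands still between calls to the robot, and variables do not carry over. Pictures are saved under pics/ and viewed, about 8 in all and at most 12, crops included, and the job is handed in when it is done.

Besides the shell and the picture viewer there is one more tool, called after "Emit:" as name(argument=value, ...), one argument or row to a line, values as JSON. carry_out: Moves the arm, as the interface text tells. Its arguments: {"type":"object","properties":{"commands":{"type":"array","items":{"type":"array","items":{"type":"number"}}}},"required":["commands"]}

```bash
mkdir -p pics
python3 - <<'E'
from rig import *
import cv2,numpy as np
print(get_state())
for n in("side","top"):
    p=camera_params(n);print(n,p)
    cv2.imwrite(f"pics/{n}0.png",get_image(n))
E
```

```text
{'time_s': 0.0, 'joint_positions': array([-1.43138932e+00,  2.77142117e-01, -2.78827092e-02,  1.26801506e+00,
        4.59069935e-05,  1.46743715e+00]), 'joint_velocities': array([-0.00095985, -0.00164846,  0.00020548, -0.00065986, -0.00098865,
        0.00052759]), 'tau': array([-1.46737788e-03, -4.45512342e+01,  2.95200616e+01,  1.62795943e-02,
       -1.75062200e-04,  5.92733286e-06]), 'ee_pos': array([ 0.15016763, -0.60593637,  0.25215314]), 'tcp_rot': array([ 1.03008929,  1.31593411, -1.02743406]), 'wrist_force': array([-0.68445771, -0.25743848,  0.3072436 ]), 'ft_torque': array([-0.06573907,  0.00175701, -0.01564597]), 'finger_gap': 0.08521805202452512}
side {'intrinsics': array([[538.85773838,   0.        , 328.50669652],
       [  0.        , 538.85773838, 239.47184284],
       [  0.        ,   0.        ,   1.        ]]), 'R': array([[ 0.99901148, -0.04354212,  0.00895297],
       [-0.02005386, -0.62118796, -0.78340498],
       [ 0.03967259,  0.78245102, -0.62144709]]), 't': array([-0.50049732,  0.04628332,  0.91209648])}
top {'intrinsics': array([[455.84337019,   0.        , 328.12436654],
       [  0.        , 455.84337019, 242.54346389],
       [  0.        ,   0.        ,   1.        ]]), 'R': array([[-0.00460061, -0.99988531,  0.01442913],
       [-0.98683384,  0.00220678, -0.16172232],
       [ 0.16167193, -0.01498317, -0.98673081]]), 't': array([-0.03540325,  0.4764361 ,  0.82012083])}
```

View pics/side0.png

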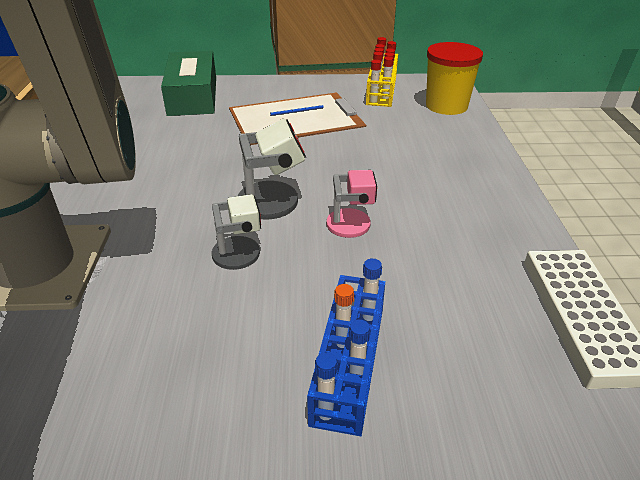

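View pics/top0.png

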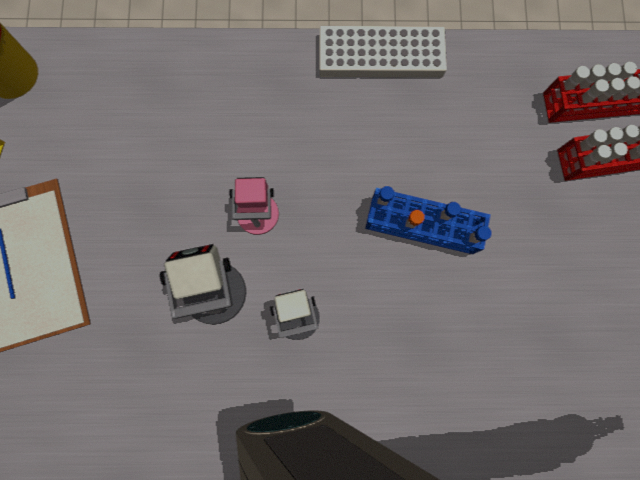

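```bash
cat > h.py <<'E'
import numpy as np,cv2
from rig import *
def ray(n,uv,p=None):
    p=p or camera_params(n);d=p["R"].T@np.linalg.solve(p["intrinsics"],[*uv,1.]);return -p["R"].T@p["t"],d/np.linalg.norm(d)
def onz(n,uv,z,p=None):
    c,d=ray(n,uv,p);return c+d*(z-c[2])/d[2]
def tri(obs):
    A=np.zeros((3,3));b=np.zeros(3);L=[]
    for o in obs:
        c,d=ray(*o);P=np.eye(3)-np.outer(d,d);A+=P;b+=P@c;L.append((c,d))
    X=np.linalg.solve(A,b);return X,[np.linalg.norm(np.cross(X-c,d))*1e3 for c,d in L]
def blobs(im,lo,hi,amin):
    m=cv2.inRange(cv2.cvtColor(im,cv2.COLOR_BGR2HSV),lo,hi)
    n,_,s,c=cv2.connectedComponentsWithStats(m);return [(c[i].round(1),s[i]) for i in range(1,n) if s[i,4]>=amin]
E
python3 - <<'E'
from h import *
np.set_printoptions(precision=4,suppress=True)
T=cv2.imread("pics/top0.png");S=cv2.imread("pics/side0.png")
for n,I in(("top",T),("side",S)):
    for b in blobs(I,(5,180,120),(14,255,255),40):print(n,"orange",b)
X,e=tri([("top",(417,217)),("side",(344.5,295))]);print(X,e)
c=lambda I,x,y,w:cv2.resize(I[y:y+w,x:x+w],(400,400),interpolation=cv2.INTER_CUBIC)
cv2.imwrite("pics/crop1.png",np.hstack([c(T,150,230,100),c(S,225,110,100)]))
E
```

```text
top orange (array([416.5, 216.3]), array([410, 210,  14,  14, 138], dtype=int32))
side orange (array([235.9, 118.4]), array([230, 107,  14,  26,  62], dtype=int32))
side orange (array([343.9, 294.5]), array([335, 284,  19,  23, 337], dtype=int32))
[ 0.5119 -0.1927  0.1042] [np.float64(1.0461883748957943), np.float64(1.0461883748958771)]
```

View pics/crop1.png

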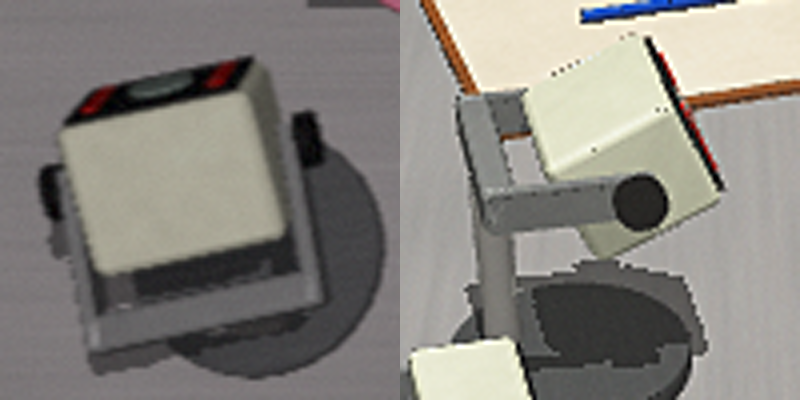

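```bash
cat > fit.py <<'E'
from h import *
from scipy.optimize import least_squares
P={k:camera_params(k) for k in("top","side")}
def proj(p,X):
    x=p["intrinsics"]@(p["R"]@X+p["t"]);return x[:2]/x[2]
def Rw(yaw,s):  # columns: window x (into head), y, z(up slope)
    a=np.array([np.cos(yaw),np.sin(yaw),0]);u=np.array([0,0,1.])
    x=a*np.cos(s)-u*np.sin(s);z=a*np.sin(s)+u*np.cos(s);return np.c_[x,np.cross(z,x),z]
def solve(obs,q0):
    f=lambda q:np.concatenate([proj(p,np.array([q[0],q[1],.12])+Rw(q[2],q[3])@np.array(l))-uv for p,l,uv in obs])
    r=least_squares(f,q0,loss="soft_l1");return r.x,f(r.x).reshape(-1,2),np.sqrt(np.diag(np.linalg.inv(r.jac.T@r.jac)))
x,y,z=.033,.04,.03
# reader yaw ~pi: near side (world -y) is reader +y
C=dict(FN=(-x,y,z),RN=(x,y,z),FF=(-x,-y,z),RF=(x,-y,z),LFN=(-x,y,-z),LRN=(x,y,-z))
O=[("top","FN",(213.75,252)),("top","RN",(221.75,288)),("top","FF",(165.5,262)),("top","RF",(175,298)),
("side","FN",(290,137)),("side","RN",(261.25,153.75)),("side","FF",(283.75,118.25)),("side","RF",(257,133)),("side","LFN",(305.5,157.5)),("side","LRN",(275.75,174.5))]
OBS=[(P[n],C[k],np.array(uv)) for n,k,uv in O]
E
python3 - <<'E'
from fit import *
np.set_printoptions(precision=4,suppress=True)
for k in("FN","RN","FF","RF"):
    print(k,*tri([(n,uv) for n,kk,uv in O if kk==k]))
q,r,sd=solve(OBS,[.45,.3,np.pi,.35]);print(q,sd);print(r)
R=Rw(q[2],q[3]);W=np.array([q[0],q[1],.12])+R@[-.033,0,0]
mid=W+R@[-.1,0,0];print("win",W,"mid",mid,"cap",mid+.044*R[:,2],"foot",mid-.054*R[:,2]);print(np.degrees(q[2:]))
# rack: blue caps
T=cv2.imread("pics/top0.png")
for b in blobs(T,(105,150,60),(125,255,255),30):print(b)
for uv in[(416.5,216.3),(387,195),(452.5,210),(483.5,232.5)]:print(onz("top",uv,.107))
s=get_state();from scipy.spatial.transform import Rotation as Ro
print(Ro.from_rotvec(s["tcp_rot"]).as_matrix())
E
```

```text
FN [0.4399 0.1481 0.1604] [np.float64(1.569232397458991), np.float64(1.5692323974590336)]
RN [0.3861 0.1399 0.1321] [np.float64(0.4798475567463068), np.float64(0.4798475567462749)]
FF [0.4257 0.225  0.1588] [np.float64(0.022132687480301227), np.float64(0.022132687480284043)]
RF [0.3721 0.2155 0.1335] [np.float64(2.589144222526436), np.float64(2.5891442225265413)]
[0.4184 0.1848 3.3198 0.4671] [0.001  0.0011 0.0202 0.0258]
[[-0.1675  0.0579]
 [ 1.1543  1.5039]
 [-1.8365 -1.005 ]
 [-0.6266  0.3744]
 [ 1.5953 -0.8954]
 [-1.9932  0.7106]
 [ 0.6628 -1.9143]
 [-2.9227  0.7428]
 [ 1.707   3.6868]
 [ 0.2353  4.135 ]]
win [0.4474 0.19   0.1349] mid [0.5353 0.2059 0.1799] cap [0.5158 0.2024 0.2192] foot [0.5592 0.2102 0.1317]
[190.2089  26.7647]
(array([427.7, 221. ]), array([ 367,  186,  124,   67, 4477], dtype=int32))
(array([  6.1, 266. ]), array([  0, 230,  15,  68, 219], dtype=int32))
[ 0.5115 -0.1914  0.107 ]
[ 0.5501 -0.1405  0.107 ]
[ 0.5228 -0.2554  0.107 ]
[ 0.4824 -0.3078  0.107 ]
[[-0.0003  0.9707  0.2404]
 [ 0.002   0.2404 -0.9707]
 [-1.      0.0002 -0.0021]]
```

Emit:
carry_out(
  commands=[
    [90,104,0,-4,45],
    [180,208,0,-4,45],
    [270,311,0,-4,45],
    [362,415,0,-4,45],
    [362,415,0,-4,45],
    [362,415,0,-4,45],
    [362,415,0,-4,45],
    [362,415,0,-4,45],
    [362,415,0,-4,45],
    [362,415,0,-4,45],
    [362,415,0,-4,45],
    [362,415,0,-4,45],
    [362,415,0,-4,45],
    [362,415,0,-4,45],
    [362,415,0,-4,45],
    [362,415,0,-4,45],
  ],
)

```text
time_s: 1.43
ee_pos: [0.5119, -0.1913, 0.2528]
tcp_rot: [1.079, 1.288, -1.081]
wrist_force: [-0.4, -0.1, 0.4]
finger_gap: 0.045
```

Run:
```python
from h import *
np.set_printoptions(precision=4,suppress=True)
s=get_state();print(s["time_s"],s["ee_pos"],s["finger_gap"])
p=camera_params("wrist");I=get_image("wrist");cv2.imwrite("pics/w1.png",I)
print("cam",-p["R"].T@p["t"],"\n",p["R"],p["intrinsics"][0])
for b in blobs(I,(5,180,100),(14,255,255),60):print(b,onz("wrist",b[0],.112,p))
print(tri([("top",(416.5,216.3)),("side",(343.9,294.5))]))
```

```text
1.4333 [ 0.5119 -0.1913  0.2528] 0.04500668116912214
cam [ 0.587  -0.1788  0.3731] 
 [[ 0.1745 -0.9847  0.0007]
 [-0.94   -0.1663  0.2978]
 [-0.2931 -0.0526 -0.9546]] [401.7078   0.     323.1608]
(array([ 0.5121, -0.1919,  0.1046]), [np.float64(0.07865417583980701), np.float64(0.0786541758396017)])
```

View pics/w1.png

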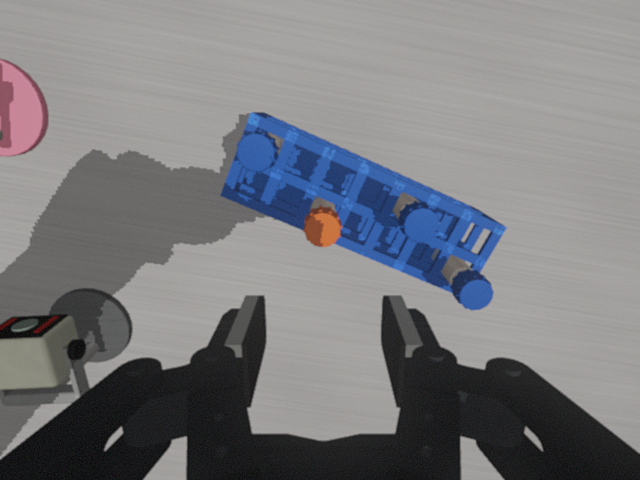

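Run:
```python
from h import *
np.set_printoptions(precision=4,suppress=True)
p=camera_params("wrist");I=cv2.imread("pics/w1.png")
for b in blobs(I,(5,150,60),(18,255,255),200):print(b)
for uv in[(323,226),(323,228)]:print(onz("wrist",uv,.107,p))
# desired view: project assumed window from candidate TCP positions
R=p["R"];off=-R.T@p["t"]-get_state()["ee_pos"]
for T in[(.52,.2,.3),(.56,.2,.35),(.5,.2,.35)]:
    c=np.array(T)+off;x=p["intrinsics"]@(R@(np.array([.447,.19,.135])-c));print(T,x[:2]/x[2])
```

```text
(array([322.4, 227.2]), array([ 305,  208,   36,   39, 1032], dtype=int32))
[ 0.5132 -0.1926  0.107 ]
[ 0.5118 -0.1929  0.107 ]
(0.52, 0.2, 0.3) [318.395  311.2234]
(0.56, 0.2, 0.35) [311.7313 323.8607]
(0.5, 0.2, 0.35) [322.7821 264.9215]
```

Emit:
carry_out(
  commands=[
    [0,98,40,0,45],
    [-6,196,87,0,45],
    [-12,391,87,0,45],
    [-12,391,87,0,45],
    [-12,391,87,0,45],
    [-12,391,87,0,45],
    [-12,391,87,0,45],
    [-12,391,87,0,45],
    [-12,391,87,0,45],
    [-12,391,87,0,45],
    [-12,391,87,0,45],
    [-12,391,87,0,45],
    [-12,391,87,0,45],
    [-12,391,87,0,45],
    [-12,391,87,0,45],
  ],
)

```text
time_s: 2.73
ee_pos: [0.505, 0.1749, 0.3398]
tcp_rot: [1.068, 1.314, -1.051]
wrist_force: [-0.8, 0.0, -0.3]
finger_gap: 0.0454
```

Run:
```python
from h import *
import pickle
p=camera_params("wrist");I=get_image("wrist");pickle.dump(p,open("w2.pkl","wb"));cv2.imwrite("pics/w2.png",I)
cv2.imwrite("pics/w2c.png",cv2.resize(I[190:340,220:420],(800,600),interpolation=cv2.INTER_CUBIC))
```

```text
(no output)
```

View pics/w2c.png

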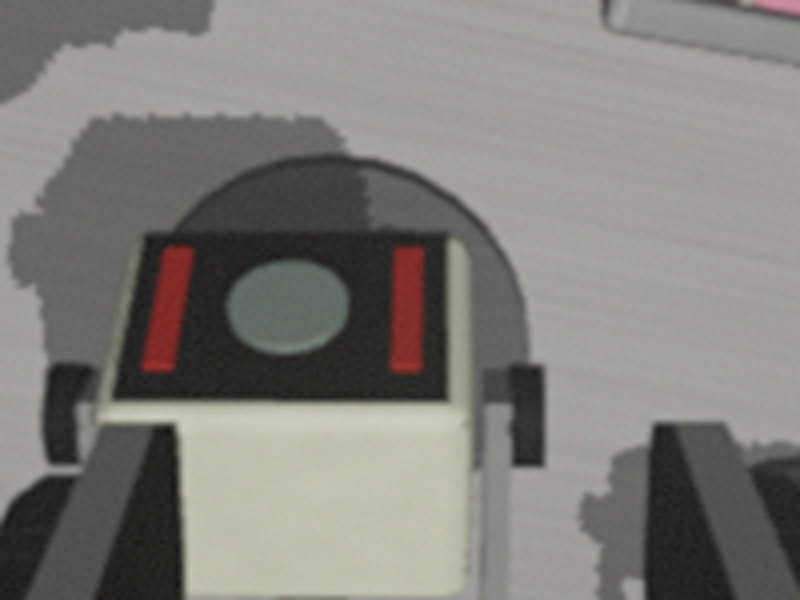

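Run:
```python
from fit import *
import pickle
np.set_printoptions(precision=4,suppress=True)
p=pickle.load(open("w2.pkl","rb"))
uv=[((u+.5)/4-.5+220,(v+.5)/4-.5+190) for u,v in[(143,233),(448,235),(447,401),(114,398)]]
L=[(0,-.035,-.025),(0,.035,-.025),(0,.035,.025),(0,-.035,.025)]
ok,rv,tv=cv2.solvePnP(np.array(L),np.array(uv),p["intrinsics"],None);Rc=p["R"].T@cv2.Rodrigues(rv)[0];X=p["R"].T@(tv.ravel()-p["t"])
print("pnp W",X,"\n",Rc,"slope",np.degrees(np.arccos(Rc[2,2])),"centre",X+Rc@[.033,0,0])
wo=[(p,(-.033,l[1],l[2]),np.array(q)) for l,q in zip(L,uv)]
for name,obs in(("wrist",wo),("wrist+other",wo*2+OBS)):
    q,r,sd=solve(obs,[.42,.185,3.32,.46])
    R=Rw(q[2],q[3]);W=np.array([q[0],q[1],.12])+R@[-.033,0,0];m=W+R@[-.1,0,0]
    print(name,q,np.degrees(q[2:]),"rms",np.sqrt((r[:4]**2).sum(1).mean()),"W",W,"mid",m,"cap",m+.044*R[:,2])
```

```text
pnp W [0.4454 0.1934 0.1306] 
 [[-0.8895  0.1982 -0.4118]
 [-0.1754 -0.9801 -0.0928]
 [-0.422  -0.0103  0.9066]] slope 24.966756617413843 centre [0.4161 0.1876 0.1167]
wrist [0.4172 0.1873 3.347  0.4246] [191.7686  24.33  ] rms 0.5328036660886624 W [0.4466 0.1934 0.1336] mid [0.5358 0.212  0.1748] cap [0.5181 0.2083 0.2149]
wrist+other [0.4176 0.187  3.35   0.4378] [191.9419  25.0856] rms 0.6374791066729085 W [0.4468 0.1932 0.134 ] mid [0.5354 0.2119 0.1764] cap [0.5172 0.2081 0.2162]
```

Emit:
carry_out(
  commands=[
    [7,-367,0,2,45],
    [7,-367,0,2,45],
    [7,-367,0,2,45],
    [7,-367,0,2,45],
    [7,-367,-90,2,45],
    [7,-367,-90,2,45],
    [7,-367,-90,2,45],
    [7,-367,-90,2,45],
    [7,-367,-90,2,45],
    [7,-367,-90,2,45],
    [7,-367,-90,2,45],
    [7,-367,-90,2,45],
    [7,-367,-90,2,45],
    [7,-367,-90,2,45],
    [7,-367,-90,2,45],
    [7,-367,-90,2,45],
  ],
)

```text
time_s: 4.12
ee_pos: [0.5125, -0.1896, 0.2511]
tcp_rot: [1.039, 1.328, -1.02]
wrist_force: [0.7, -0.4, -0.2]
finger_gap: 0.0452
```

Run:
```python
from h import *
from scipy.spatial.transform import Rotation as Ro
s=get_state();print(s["time_s"],s["ee_pos"],s["joint_velocities"].round(3));R=Ro.from_rotvec(s["tcp_rot"]).as_matrix();print(R.round(4),np.degrees(np.arctan2(R[1,2],R[0,2])))
```

```text
4.1167 [ 0.51246633 -0.18957614  0.25114762] [-0.005  0.007 -0.001 -0.001 -0.003 -0.001]
[[-3.300e-03  9.704e-01  2.416e-01]
 [ 1.650e-02  2.416e-01 -9.702e-01]
 [-9.999e-01  8.000e-04 -1.680e-02]] -76.01944161780025
```

Emit:
carry_out(
  commands=[
    [0,-3,0,-2,45],
    [0,-3,-30,-2,45],
    [0,-3,-60,-2,45],
    [0,-3,-90,-2,45],
    [0,-3,-110,-2,45],
    [0,-3,-125,-2,45],
    [0,-3,-138,-2,45],
    [0,-3,-146,-2,45],
    [0,-3,-146,-2,45],
    [0,-3,-146,-2,45],
    [0,-3,-146,-2,45],
  ],
)

```text
time_s: 5.03
ee_pos: [0.5129, -0.1937, 0.1054]
tcp_rot: [1.066, 1.313, -1.047]
wrist_force: [1.1, -0.0, -0.7]
finger_gap: 0.0449
```

Run:
```python
from h import *
from scipy.spatial.transform import Rotation as Ro
s=get_state();print(s["time_s"],s["ee_pos"],s["wrist_force"]);R=Ro.from_rotvec(s["tcp_rot"]).as_matrix();print(R.round(4),np.degrees(np.arctan2(R[1,2],R[0,2])))
I=get_image("wrist");S=get_image("side")
cv2.imwrite("pics/g1.png",np.hstack([cv2.resize(I[200:440,200:440],(400,400)),cv2.resize(S[200:400,250:450],(400,400))]))
```

```text
5.0333 [ 0.51294345 -0.19374288  0.10543527] [ 1.09713901 -0.01812804 -0.68031326]
[[-0.0022  0.9785  0.2062]
 [ 0.0163  0.2062 -0.9784]
 [-0.9999  0.0012 -0.0164]] -78.09620514342765
```

View pics/g1.png

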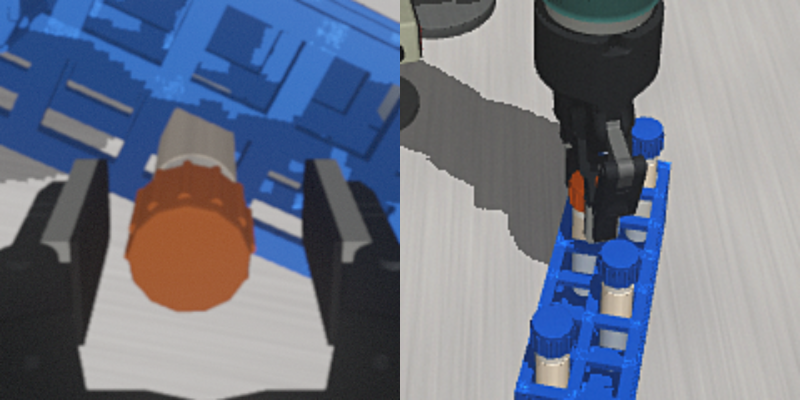

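Emit:
carry_out(
  commands=[
    [-1,2,0,0,45],
    [-1,2,0,0,45],
    [-1,2,0,0,38],
    [-1,2,0,0,34],
    [-1,2,0,0,31],
    [-1,2,0,0,29],
    [-1,2,0,0,27],
  ],
)

```text
time_s: 5.72
ee_pos: [0.511, -0.1916, 0.1043]
tcp_rot: [1.067, 1.314, -1.048]
wrist_force: [-0.1, 0.6, 0.6]
finger_gap: 0.0272
```

Run:
```python
from h import *
s=get_state();print(s["time_s"],s["ee_pos"],s["wrist_force"],s["finger_gap"])
p=camera_params("wrist")
f=lambda X:(lambda x:x[:2]/x[2])(p["intrinsics"]@(p["R"]@np.array(X)+p["t"]))
print("tcp axis at cap top",f(s["ee_pos"]+[0,0,.007]))
I=get_image("wrist");S=get_image("side")
for b in blobs(I,(5,150,60),(18,255,255),200):print(b)
cv2.imwrite("pics/g2.png",np.hstack([cv2.resize(I[200:440,200:440],(400,400)),cv2.resize(S[250:350,300:400],(400,400))]))
```

```text
5.7167 [ 0.51101614 -0.19158222  0.10428126] [-0.13549425  0.57330517  0.62198343] 0.027244799852834893
tcp axis at cap top [320.20482906 357.16623265]
(array([321., 341.]), array([ 282,  295,   80,   90, 5434], dtype=int32))
```

View pics/g2.png

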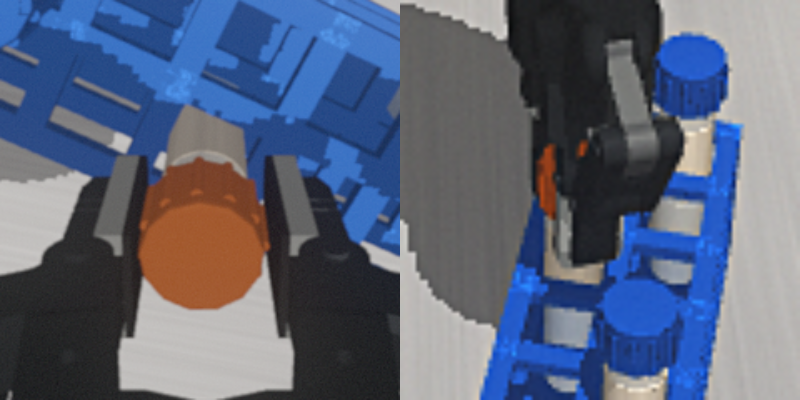

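Emit:
carry_out(
  commands=[
    [0,0,0,0,22],
    [0,0,0,0,18],
    [0,0,0,0,15],
    [0,0,0,0,15],
    [0,0,0,0,15],
    [0,0,0,0,15],
    [0,0,8,0,15],
    [0,0,20,0,15],
    [0,0,40,0,15],
    [0,0,60,0,15],
    [0,0,80,0,15],
    [0,0,95,0,15],
    [0,0,95,0,15],
  ],
)

```text
time_s: 6.9
ee_pos: [0.5131, -0.1925, 0.2032]
tcp_rot: [1.067, 1.308, -1.046]
wrist_force: [1.0, -0.2, 0.1]
finger_gap: 0.0232
```

Run:
```python
from h import *
from scipy.spatial.transform import Rotation as Ro
s=get_state();print(s["time_s"],s["ee_pos"],s["wrist_force"],s["finger_gap"]);print(Ro.from_rotvec(s["tcp_rot"]).as_matrix().round(4))
S=get_image("side");T=get_image("top");cv2.imwrite("pics/l1.png",np.hstack([cv2.resize(S[150:350,250:450],(400,400)),cv2.resize(T[120:320,320:520],(400,400))]))
```

```text
6.9 [ 0.51305213 -0.19245014  0.20324737] [ 1.03646304 -0.16606961  0.05129905] 0.02320389632453417
[[ 0.0019  0.9785  0.206 ]
 [ 0.0144  0.206  -0.9785]
 [-0.9999  0.0048 -0.0137]]
```

View pics/l1.png

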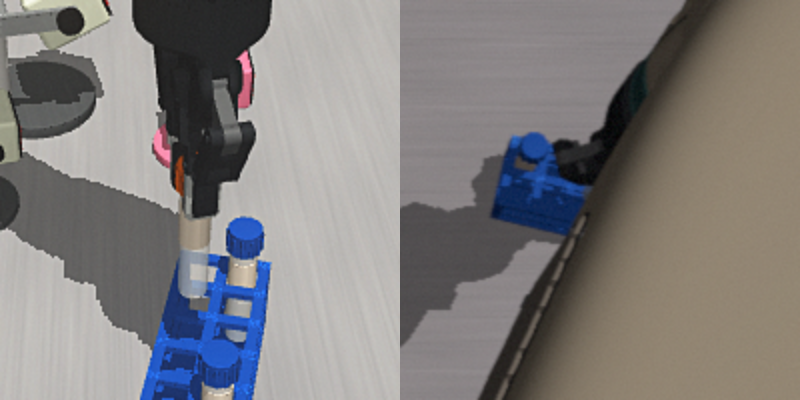

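Emit:
carry_out(
  commands=[
    [0,0,25,0,15],
    [5,35,25,0,15],
    [10,75,25,0,15],
    [16,115,25,0,15],
    [22,162,25,0,15],
    [22,162,0,0,15],
    [22,162,-35,0,15],
    [22,162,-70,0,15],
    [22,162,-90,0,15],
    [22,162,-98,0,15],
    [22,162,-98,0,15],
    [22,162,-98,0,15],
  ],
)

```text
time_s: 8.0
ee_pos: [0.5318, -0.0293, 0.0999]
tcp_rot: [1.066, 1.317, -1.05]
wrist_force: [-0.6, 0.5, -0.3]
finger_gap: 0.0233
```

Run:
```python
from h import *
s=get_state();print(s["time_s"],s["ee_pos"],s["wrist_force"],s["finger_gap"])
S=get_image("side");cv2.imwrite("pics/b1.png",S)
```

```text
8.0 [ 0.5318294  -0.02926561  0.09988996] [-0.57998928  0.45768854 -0.33193106] 0.023261828543432388
```

Emit:
carry_out(
  commands=[
    [0,0,-2,0,15],
    [0,0,-4,0,15],
    [0,0,-5,0,15],
    [-3,-1,-5,0,15],
    [-6,-1,-5,0,15],
    [-10,-2,-5,0,15],
    [-14,-3,-5,0,15],
    [-17,-3,-5,0,15],
    [-20,-4,-5,0,15],
    [-20,-4,-5,0,15],
  ],
)

```text
time_s: 8.88
ee_pos: [0.5172, -0.0338, 0.099]
tcp_rot: [1.071, 1.307, -1.041]
wrist_force: [3.4, 1.6, 5.2]
finger_gap: 0.0236
```

Run:
```python
from h import *
s=get_state();print(s["time_s"],s["ee_pos"],s["wrist_force"],s["finger_gap"])
S=get_image("side");cv2.imwrite("pics/b2.png",S)
A=cv2.imread("pics/b1.png")
p=camera_params("side");x=p["intrinsics"]@(p["R"]@s["ee_pos"]+p["t"]);u,v=(x[:2]/x[2]).astype(int);print(u,v)
c=lambda I:cv2.resize(I[v-40:v+80,u-60:u+60],(400,400),interpolation=cv2.INTER_CUBIC)
cv2.imwrite("pics/b12.png",np.hstack([c(A),c(S)]))
```

```text
8.8833 [ 0.51722758 -0.03379773  0.09899496] [3.38161125 1.64789327 5.20082791] 0.02355533452794163
340 226
```

View pics/b12.png

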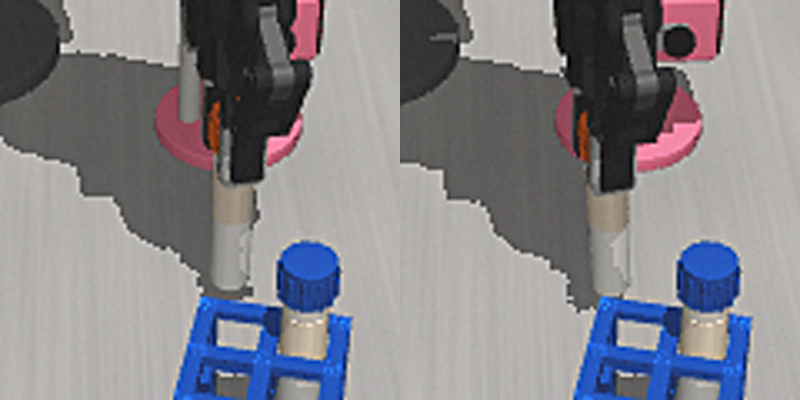

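Emit:
carry_out(
  commands=[
    [0,0,-4,0,15],
    [0,0,-9,0,15],
    [-3,-1,-12,0,15],
    [-7,-1,-13,0,15],
    [-11,-2,-14,0,15],
    [-15,-3,-15,0,15],
    [-18,-4,-16,0,15],
    [-22,-5,-16,0,15],
    [-25,-5,-16,0,15],
    [-25,-5,-16,0,15],
  ],
)

```text
time_s: 9.77
ee_pos: [0.4978, -0.0411, 0.0894]
tcp_rot: [1.071, 1.294, -1.038]
wrist_force: [-1.4, -2.1, 39.6]
finger_gap: 0.0235
```

```bash
cat > lean.py <<'E'
from h import *
from scipy.spatial.transform import Rotation as Ro
np.set_printoptions(precision=4,suppress=True)
s=get_state();print(s["time_s"],s["ee_pos"],s["wrist_force"],s["finger_gap"]);R=Ro.from_rotvec(s["tcp_rot"]).as_matrix();print(R[:,0],R[:,2])
import sys
S=get_image("side");cv2.imwrite(f"pics/{sys.argv[1]}.png",S)
p=camera_params("side");x=p["intrinsics"]@(p["R"]@s["ee_pos"]+p["t"]);u,v=(x[:2]/x[2]).astype(int)
h=cv2.cvtColor(S,cv2.COLOR_BGR2HSV)
print("tcp px",u,v)
c=S[v-30:v+90,u-60:u+60];cv2.imwrite(f"pics/{sys.argv[1]}c.png",cv2.resize(c,(600,600),interpolation=cv2.INTER_CUBIC))
# label (beige) mask axis
m=cv2.inRange(h,(8,30,90),(28,140,255));m[:v-30]=0;m[v+100:]=0;m[:,:u-60]=0;m[:,u+60:]=0
n,l,st,ce=cv2.connectedComponentsWithStats(m)
for i in range(1,n):
    if st[i,4]>25:
        pts=np.argwhere(l==i)[:,::-1].astype(np.float32);print("label",ce[i].round(1),st[i],cv2.fitLine(pts,cv2.DIST_L2,0,.01,.01).ravel())
E
python3 lean.py b3
```

```text
9.7667 [ 0.4978 -0.0411  0.0894] [-1.4076 -2.0667 39.6006] 0.023450970546147146
[ 0.0166  0.0117 -0.9998] [ 0.2058 -0.9786 -0.008 ]
tcp px 328 234
label [336.  253.3] [329 243  13  16  90] [  0.7388  -0.674  336.0222 253.3   ]
label [370.7 286.7] [363 277  16  17 157] [  0.9722   0.2341 370.7006 286.7198]
```

View pics/b3c.png

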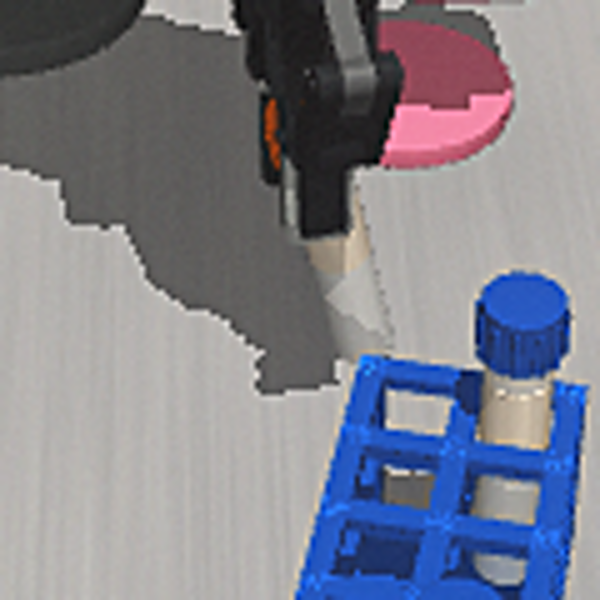

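Emit:
carry_out(
  commands=[
    [0,0,10,0,15],
    [0,0,30,0,15],
    [0,0,65,0,15],
    [0,0,105,0,15],
    [0,0,145,0,15],
    [3,20,180,0,15],
    [8,60,200,0,15],
    [14,100,200,0,15],
    [20,140,200,0,15],
    [25,180,200,0,15],
    [28,215,200,0,15],
    [30,249,200,0,15],
    [30,249,200,0,15],
    [30,249,200,0,15],
    [30,249,200,0,15],
  ],
)

```text
time_s: 11.07
ee_pos: [0.5209, 0.1953, 0.2797]
tcp_rot: [1.055, 1.333, -1.028]
wrist_force: [-0.0, -0.6, 0.2]
finger_gap: 0.0234
```

```bash
python3 lean.py c1
python3 - <<'E'
from h import *
import pickle
p=camera_params("wrist");I=get_image("wrist");S=cv2.imread("pics/c1.png");pickle.dump(p,open("c1.pkl","wb"));cv2.imwrite("pics/c1w.png",I)
q=camera_params("side");s=get_state();x=q["intrinsics"]@(q["R"]@s["ee_pos"]+q["t"]);u,v=(x[:2]/x[2]).astype(int);print("side crop origin",u-50,v-30)
cv2.imwrite("pics/c1x.png",np.hstack([cv2.resize(I[180:420,220:420],(400,480),interpolation=cv2.INTER_CUBIC),cv2.resize(S[v-30:v+90,u-50:u+50],(400,480),interpolation=cv2.INTER_CUBIC)]))
E
```

```text
11.0667 [0.5209 0.1953 0.2797] [-0.0367 -0.5717  0.1606] 0.023439482869774125
[-0.0084  0.0271 -0.9996] [ 0.2275 -0.9734 -0.0283]
tcp px 336 59
label [342.2  79.9] [335  68  20  19 135] [  0.7032  -0.711  342.237   79.9333]
label [387.1  72.3] [384  69   7   7  35] [  0.53    -0.848  387.1143  72.3143]
label [374.7  76.1] [371  72   9   9  49] [  0.5831  -0.8124 374.7143  76.0816]
label [302.5  74. ] [279  74  48   1  48] [  1.    0.  302.5  74. ]
label [373.8  87.9] [371  84   8   9  42] [  0.6939  -0.7201 373.7857  87.881 ]
label [314.  113.2] [ 276   94   78   37 1550] [  0.9943   0.1062 313.9845 113.2239]
label [373.3  98.6] [370  95   8   8  50] [  0.9984  -0.0572 373.26    98.62  ]
side crop origin 286 29
```

View pics/c1x.png

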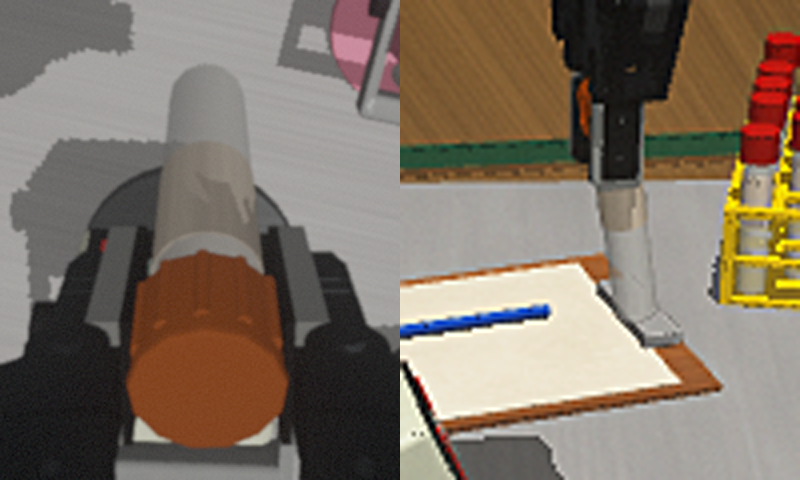

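Emit:
carry_out(
  commands=[
    [0,12,0,-1,15],
    [0,12,0,-1,15],
    [0,12,0,-1,15],
    [0,12,0,-1,15],
  ],
)

```text
time_s: 11.5
ee_pos: [0.5239, 0.1973, 0.2804]
tcp_rot: [1.063, 1.338, -1.025]
wrist_force: [0.4, -0.2, 0.9]
finger_gap: 0.023
```

```bash
cat > seg.py <<'E'
from h import *
from scipy.spatial.transform import Rotation as Ro
import pickle,sys
np.set_printoptions(precision=4,suppress=True,linewidth=160)
s=get_state();R=Ro.from_rotvec(s["tcp_rot"]).as_matrix();print(s["time_s"],s["ee_pos"],R[:,0],R[:,2],np.degrees(np.arctan2(R[1,2],R[0,2])))
pw=camera_params("wrist");W=get_image("wrist");S=get_image("side");n=sys.argv[1]
cv2.imwrite(f"pics/{n}w.png",W);cv2.imwrite(f"pics/{n}s.png",S);pickle.dump((pw,s),open(n+".pkl","wb"))
B=cv2.imread("pics/side0.png");d=cv2.absdiff(S,B).max(2);d=cv2.GaussianBlur(d,(3,3),0)
p=camera_params("side");x=p["intrinsics"]@(p["R"]@s["ee_pos"]+p["t"]);u,v=(x[:2]/x[2]).astype(int);print("tcp px",u,v)
for r in range(v+6,v+75,3):
    c=np.where(d[r,u-30:u+50]>14)[0]+u-30
    print(r,c.min() if len(c) else 0,c.max() if len(c) else 0,len(c),end=" | ")
print()
h=cv2.cvtColor(W,cv2.COLOR_BGR2HSV)
m=cv2.inRange(h,(5,150,60),(18,255,255));k,l,st,ce=cv2.connectedComponentsWithStats(m);i=1+st[1:,4].argmax();print("cap wrist",st[i],ce[i])
g=W[:,:,:].astype(int)
for c in(316,320,324,328):print(c,[tuple(g[r,c]) for r in range(200,230,2)])
E
python3 seg.py d1
```

```text
11.5 [0.5239 0.1973 0.2804] [-0.0087  0.0357 -0.9993] [ 0.2257 -0.9735 -0.0367] -76.94685456879107
tcp px 338 58
64 330 348 19 | 67 330 348 19 | 70 334 348 15 | 73 334 348 15 | 76 336 348 13 | 79 336 349 14 | 82 336 349 14 | 85 337 345 9 | 88 338 341 4 | 91 338 342 5 | 94 339 342 4 | 97 339 350 6 | 100 340 351 8 | 103 340 343 4 | 106 341 344 4 | 109 0 0 0 | 112 0 0 0 | 115 0 0 0 | 118 0 0 0 | 121 0 0 0 | 124 0 0 0 | 127 0 0 0 | 130 0 0 0 | 
cap wrist [ 283  306   82   97 6392] [322.9864 355.2588]
316 [(np.int64(162), np.int64(163), np.int64(166)), (np.int64(161), np.int64(165), np.int64(166)), (np.int64(162), np.int64(163), np.int64(166)), (np.int64(160), np.int64(161), np.int64(164)), (np.int64(162), np.int64(165), np.int64(166)), (np.int64(160), np.int64(162), np.int64(164)), (np.int64(159), np.int64(161), np.int64(164)), (np.int64(132), np.int64(134), np.int64(134)), (np.int64(124), np.int64(128), np.int64(130)), (np.int64(129), np.int64(131), np.int64(133)), (np.int64(125), np.int64(129), np.int64(131)), (np.int64(126), np.int64(128), np.int64(130)), (np.int64(127), np.int64(130)
[... 1541 characters left out ...]
int64(162), np.int64(164), np.int64(165)), (np.int64(162), np.int64(165), np.int64(167)), (np.int64(161), np.int64(163), np.int64(165)), (np.int64(162), np.int64(164), np.int64(166)), (np.int64(161), np.int64(163), np.int64(165)), (np.int64(160), np.int64(161), np.int64(164)), (np.int64(153), np.int64(155), np.int64(156)), (np.int64(136), np.int64(139), np.int64(141)), (np.int64(137), np.int64(140), np.int64(142)), (np.int64(139), np.int64(142), np.int64(143)), (np.int64(135), np.int64(137), np.int64(139)), (np.int64(137), np.int64(140), np.int64(142)), (np.int64(137), np.int64(140), np.int64(142)), (np.int64(140), np.int64(142), np.int64(143)), (np.int64(139), np.int64(142), np.int64(143))]
```

```bash
cat > est.py <<'E'
# fit tube (pos of cap centre in tool-plane, lean th) from wrist tip/cap rows and side left-edge line
from h import *
import pickle
from scipy.optimize import least_squares
from scipy.spatial.transform import Rotation as Ro
np.set_printoptions(precision=4,suppress=True)
pw,s=pickle.load(open("d1.pkl","rb"));R=Ro.from_rotvec(s["tcp_rot"]).as_matrix();ps=camera_params("side")
pr=lambda p,X:(lambda x:x[:2]/x[2])(p["intrinsics"]@(p["R"]@X+p["t"]))
def pts(th,a,b):
    ax=-R[:,0]*np.cos(th)-R[:,1]*np.sin(th) # cap-ward axis; foot leans to +tool y
    c=s["ee_pos"]+R[:,0]*a+R[:,1]*b;return c,ax
def edge(p,c,rad,v): # min row of sphere outline
    x=p["R"]@c+p["t"];ang=np.arctan2(x[1],x[2])-np.arcsin(rad/np.hypot(x[1],x[2]));return p["intrinsics"][1,2]+p["intrinsics"][1,1]*np.tan(ang)
print(s["joint_positions"])
for a in(-.004,0,.003,.006):
    f=lambda q:(lambda c,ax:[edge(pw,c-.088*ax,.010,0)-212.3, pr(pw,c+.01*ax)[1]-372])(*pts(q[0],a,q[1]))
    q=least_squares(f,[.3,0]).x;c,ax=pts(q[0],a,q[1])
    E=[]
    for d in(-.03,-.04,-.05,-.06,-.07):
        P=c+d*ax;u=pr(ps,P);x=ps["R"]@P+ps["t"];E.append((u[0]-ps["intrinsics"][0,0]*.01/x[2],u[1]))
    print(a,"th",np.degrees(q[0]),"b",q[1],"side left edge",np.array(E).round(1).tolist(),"foot px",pr(ps,c-.088*ax))
E
python3 est.py
```

```text
[ 0.2269  0.146  -0.1316  1.2936  0.0367  3.1406]
-0.004 th 10.073887124634389 b 0.000999243231173351 side left edge [[335.6, 72.8], [336.4, 78.1], [337.2, 83.4], [338.0, 88.6], [338.8, 93.7]] foot px [345.7242 102.7357]
0 th 11.274977071262914 b -0.001700725154668025 side left edge [[334.4, 75.0], [335.3, 80.3], [336.3, 85.5], [337.2, 90.7], [338.1, 95.7]] foot px [345.1731 104.6635]
0.003 th 12.184442706654409 b -0.0037270496192734616 side left edge [[333.5, 76.7], [334.5, 82.0], [335.5, 87.1], [336.5, 92.2], [337.5, 97.2]] foot px [344.7655 106.0893]
0.006 th 13.101788981427308 b -0.00575456244753214 side left edge [[332.6, 78.4], [333.7, 83.6], [334.8, 88.7], [335.9, 93.7], [337.0, 98.7]] foot px [344.3629 107.4975]
```

Emit:
carry_out(
  commands=[
    [0,-5,20,7,15],
    [0,-10,20,14,15],
    [2,-15,20,21,15],
    [4,-25,20,28,15],
    [6,-35,20,35,15],
    [8,-45,20,42,15],
    [10,-60,20,49,15],
    [12,-75,20,56,15],
    [14,-90,10,63,15],
    [16,-105,0,70,15],
    [18,-120,0,77,15],
    [20,-135,0,84,15],
    [22,-150,0,91,15],
    [24,-165,0,98,15],
    [28,-180,0,105,15],
    [30,-195,0,112,15],
    [32,-210,0,119,15],
    [34,-220,0,126,15],
    [36,-227,0,133,15],
    [36,-227,0,140,15],
  ],
)

```text
time_s: 13.27
ee_pos: [0.5602, -0.0306, 0.2803]
tcp_rot: [-0.881, 1.426, 0.847]
wrist_force: [-0.9, 0.2, 0.1]
finger_gap: 0.0234
```

```bash
cat > st.py <<'E'
from rig import *
import numpy as np
from scipy.spatial.transform import Rotation as Ro
s=get_state();R=Ro.from_rotvec(s["tcp_rot"]).as_matrix();print(s["time_s"],s["ee_pos"].round(4),s["wrist_force"].round(1),"toolx",R[:,0].round(4),"jaw",np.degrees(np.arctan2(R[1,2],R[0,2])).round(2),"q",s["joint_positions"].round(3))
E
python3 st.py
```

```text
13.2667 [ 0.5602 -0.0306  0.2803] [-0.9  0.2  0.1] toolx [-0.0157 -0.0338 -0.9993] jaw 63.36 q [-0.153  0.159 -0.117  1.306 -0.036  0.313]
```

Emit:
carry_out(
  commands=[
    [-2,10,0,7,15],
    [-5,30,-20,14,15],
    [-5,30,-60,21,15],
    [-5,30,-100,28,15],
    [-5,30,-135,35,15],
    [-5,30,-160,42,15],
    [-5,30,-178,43,15],
    [-5,30,-183,43,15],
    [-5,30,-186,43,15],
    [-5,30,-186,43,15],
  ],
)

```text
time_s: 14.1
ee_pos: [0.5552, 0.0007, 0.0947]
tcp_rot: [-1.444, 1.086, 1.391]
wrist_force: [-0.4, 0.1, 0.2]
finger_gap: 0.0232
```

```bash
python3 st.py
```

```text
14.1 [0.5552 0.0007 0.0947] [-0.4  0.1  0.2] toolx [ 0.0111 -0.0353 -0.9993] jaw 106.07 q [-0.099  0.281 -0.383  0.893 -0.034 -0.379]
```

Emit:
carry_out(
  commands=[
    [0,0,-4,0,15],
    [0,0,-8,0,15],
    [-4,-1,-9,0,15],
    [-9,-3,-9,0,15],
    [-14,-4,-9,0,15],
    [-19,-6,-9,0,15],
    [-24,-7,-9,0,15],
    [-29,-9,-9,0,15],
  ],
)

```text
time_s: 14.77
ee_pos: [0.533, -0.0083, 0.0905]
tcp_rot: [-1.453, 1.075, 1.378]
wrist_force: [4.4, 2.7, 8.9]
finger_gap: 0.0235
```

```bash
python3 st.py
```

```text
14.7667 [ 0.533  -0.0083  0.0905] [4.4 2.7 8.9] toolx [ 0.0263 -0.0347 -0.9991] jaw 106.08 q [-0.121  0.242 -0.447  0.852 -0.031 -0.402]
```

Emit:
carry_out(
  commands=[
    [-5,-1,-2,0,15],
    [-10,-3,-4,0,15],
    [-15,-4,-4,0,15],
    [-20,-6,-5,0,15],
    [-25,-7,-6,0,15],
    [-30,-9,-7,0,15],
    [-30,-9,-7,0,15],
  ],
)

```text
time_s: 15.35
ee_pos: [0.5022, -0.0182, 0.0842]
tcp_rot: [-1.453, 1.079, 1.378]
wrist_force: [0.6, 1.0, 18.0]
finger_gap: 0.0238
```

```bash
python3 st.py; python3 seg.py e1 | sed -n 2,3p
```

```text
15.35 [ 0.5022 -0.0182  0.0842] [ 0.6  1.  18. ] toolx [ 0.0249 -0.0371 -0.999 ] jaw 106.06 q [-0.147  0.201 -0.517  0.823 -0.033 -0.428]
tcp px 330 227
233 300 342 43 | 236 300 342 43 | 239 300 342 43 | 242 300 344 45 | 245 300 343 44 | 248 300 343 44 | 251 300 346 45 | 254 302 344 40 | 257 308 345 37 | 260 315 346 30 | 263 318 349 25 | 266 322 349 24 | 269 322 347 25 | 272 323 338 16 | 275 339 373 9 | 278 338 345 8 | 281 379 379 1 | 284 336 379 17 | 287 334 354 21 | 290 333 359 25 | 293 333 361 29 | 296 332 379 27 | 299 333 354 22 |
```

Emit:
carry_out(
  commands=[
    [0,0,12,0,15],
    [0,0,35,0,15],
    [0,0,70,0,15],
    [0,0,110,0,15],
    [2,10,150,0,15],
    [4,30,185,0,15],
    [6,60,205,0,15],
    [8,95,205,0,15],
    [10,130,205,0,15],
    [12,165,205,0,15],
    [15,200,205,0,15],
    [15,226,205,0,15],
    [15,226,205,0,15],
    [15,226,205,0,15],
    [15,226,205,0,15],
  ],
)

```text
time_s: 16.7
ee_pos: [0.5109, 0.2085, 0.284]
tcp_rot: [-1.445, 1.085, 1.391]
wrist_force: [-0.6, 0.4, -0.4]
finger_gap: 0.0234
```

```bash
python3 st.py; python3 seg.py f1 | sed -n 2,4p
```

```text
16.7 [0.5109 0.2085 0.284 ] [-0.6  0.4 -0.4] toolx [ 0.0118 -0.0355 -0.9993] jaw 106.11 q [ 0.289  0.133 -0.139  1.298 -0.037  0.007]
tcp px 330 54
60 321 341 21 | 63 322 341 20 | 66 326 341 16 | 69 327 340 14 | 72 328 340 13 | 75 328 340 13 | 78 329 339 11 | 81 330 332 3 | 84 330 333 4 | 87 330 333 4 | 90 331 334 4 | 93 332 343 8 | 96 332 343 11 | 99 332 343 11 | 102 334 337 4 | 105 0 0 0 | 108 0 0 0 | 111 0 0 0 | 114 0 0 0 | 117 0 0 0 | 120 0 0 0 | 123 0 0 0 | 126 0 0 0 | 
cap wrist [ 278  314   91  100 6697] [323.0142 365.6279]
```

```bash
cat > est2.py <<'E'
from h import *
import pickle,sys
from scipy.optimize import least_squares
from scipy.spatial.transform import Rotation as Ro
np.set_printoptions(precision=4,suppress=True)
pw,s=pickle.load(open(sys.argv[1]+".pkl","rb"));R=Ro.from_rotvec(s["tcp_rot"]).as_matrix();ps=camera_params("side")
S=cv2.imread(f"pics/{sys.argv[1]}s.png");B=cv2.imread("pics/side0.png");W=cv2.imread(f"pics/{sys.argv[1]}w.png")
pr=lambda p,X:(lambda x:x[:2]/x[2])(p["intrinsics"]@(p["R"]@X+p["t"]))
d=cv2.absdiff(S,B).max(2).astype(float)
u,v=pr(ps,s["ee_pos"]).astype(int)
E=[]
for r in range(v+22,v+49):
    c=np.where(d[r,u-15:u+12]>16)[0]
    if len(c):E.append((c.min()+u-15-.5,r))
E=np.array(E);print("left edge",E[::4].tolist(),"last",E[-1])
bot=[r for r in range(v+30,v+60) if (d[r,u-2:u+16]>16).sum()>=2];print("bottom row",max(bot))
m=cv2.inRange(cv2.cvtColor(W,cv2.COLOR_BGR2HSV),(5,150,40),(18,255,255))
k,l,st,ce=cv2.connectedComponentsWithStats(m);i=1+st[1:,4].argmax();wt,wb=st[i,1],st[i,1]+st[i,3];print("cap rows wrist",wt,wb)
sg=-1 if R[0,1]<0 else 1   # foot side = world +x = sg*tool y
def model(q):
    th,a,b=q;ax=-R[:,0]*np.cos(th)-sg*R[:,1]*np.sin(th);return s["ee_pos"]+R[:,0]*a+R[:,1]*b,ax
def res(q):
    c,ax=model(q);P=[c+t*ax for t in(-.025,-.085)];o=[]
    U=[]
    for X in P:
        x=ps["R"]@X+ps["t"];U.append(pr(ps,X))
    U=np.array(U);dr=(U[1]-U[0])/np.linalg.norm(U[1]-U[0]);n=np.array([-dr[1],dr[0]]);w=ps["intrinsics"][0,0]*.01/x[2]
    e=E[E[:,1]<U[1][1]];o=list(((e-U[0])@n-w)/np.sqrt(len(e))) if len(e) else []
    o=[np.sqrt(np.mean(((E[:-6]-U[0])@n-w)**2)*0+1e-9)]+list(((E[:-6]-U[0])@n-w)*.5)
    x=ps["R"]@(c-.088*ax)+ps["t"];ang=np.arctan2(x[1],x[2])+np.arcsin(.01/np.hypot(x[1],x[2]));o.append(ps["intrinsics"][1,2]+ps["intrinsics"][1,1]*np.tan(ang)-(max(bot)+.5))
    # wrist cap rows: rim points of cap
    e1=np.cross(R[:,2],ax);rim=[pr(pw,c+h*ax+k*.0125*e1)[1] for h in(-.01,.01) for k in(-1,1)]
    o+=[max(rim)-wb]
    return o
q=least_squares(res,[.3,0,0]).x;c,ax=model(q)
print("th",np.degrees(q[0]),"a,b mm",q[1:]*1e3,"cap",c,"axis",ax,"mid",c-.044*ax,"foot z",(c-.098*ax)[2]);print(np.array(res(q)).round(2))
s_=.431;y=np.radians(191.9);t=np.array([np.cos(y)*np.sin(s_),np.sin(y)*np.sin(s_),np.cos(s_)]);print("axis error deg",np.degrees(np.arccos(ax@t)),"target",t)
E
python3 est2.py f1; sed -i 's/d1.pkl/d1.pkl/' est2.py; python3 est2.py d1
```

```text
left edge [[328.5, 76.0], [329.5, 80.0], [329.5, 84.0], [330.5, 88.0], [331.5, 92.0], [331.5, 96.0], [332.5, 100.0]] last [333.5 102. ]
bottom row 102
cap rows wrist 314 414
th 8.967816899209035 a,b mm [-9.8092  0.6246] cap [0.5102 0.2087 0.2938] axis [-0.1614 -0.0082  0.9868] mid [0.5173 0.209  0.2504] foot z 0.19712543170830385
[ 0.    0.1   0.17  0.25 -0.17 -0.09 -0.02  0.06  0.13  0.21 -0.21 -0.14
 -0.06  0.01  0.09  0.16 -0.26 -0.18 -0.1  -0.03  0.05  0.12 -0.04 -0.01]
axis error deg 15.569453445955338 target [-0.4088 -0.0861  0.9085]
left edge [[336.5, 80.0], [337.5, 84.0], [338.5, 88.0], [338.5, 92.0], [339.5, 96.0], [339.5, 100.0], [340.5, 104.0]] last [341.5 106. ]
bottom row 108
cap rows wrist 306 403
th 11.315128194434141 a,b mm [-3.5768 -0.476 ] cap [0.5235 0.197  0.284 ] axis [-0.1826 -0.0793  0.98  ] mid [0.5315 0.2005 0.2409] foot z 0.18793804182033602
[ 0.   -0.01  0.08  0.16  0.24 -0.17 -0.09 -0.    0.08 -0.33 -0.25 -0.17
 -0.09 -0.    0.08  0.16  0.24 -0.17 -0.08 -0.    0.08  0.16 -0.04 -0.01]
axis error deg 13.626528146990191 target [-0.4088 -0.0861  0.9085]
```

Emit:
carry_out(
  commands=[
    [5,-35,0,0,15],
    [10,-75,0,0,15],
    [20,-115,0,0,15],
    [28,-155,0,0,15],
    [34,-195,-20,0,15],
    [34,-208,-60,0,15],
    [34,-208,-100,0,15],
    [34,-208,-140,0,15],
    [34,-208,-175,0,15],
    [34,-208,-190,0,15],
    [34,-208,-196,0,15],
    [34,-208,-199,0,15],
    [34,-208,-200,0,15],
  ],
)

```text
time_s: 17.88
ee_pos: [0.546, 0.0002, 0.0859]
tcp_rot: [-1.443, 1.084, 1.389]
wrist_force: [-3.8, 1.2, 16.1]
finger_gap: 0.0234
```

```bash
python3 st.py
```

```text
17.8833 [5.46e-01 2.00e-04 8.59e-02] [-3.8  1.2 16.1] toolx [ 0.013  -0.0336 -0.9993] jaw 106.02 q [-0.102  0.276 -0.412  0.866 -0.032 -0.382]
```

Emit:
carry_out(
  commands=[
    [-4,-1,1,0,15],
    [-8,-2,1,0,15],
    [-12,-4,1,0,15],
    [-16,-5,0,0,15],
    [-20,-6,0,0,15],
  ],
)

```text
time_s: 18.3
ee_pos: [0.5269, -0.0058, 0.0849]
tcp_rot: [-1.447, 1.083, 1.386]
wrist_force: [2.4, 0.4, 4.1]
finger_gap: 0.0234
```

```bash
python3 st.py
```

```text
18.3 [ 0.5269 -0.0058  0.0849] [2.4 0.4 4.1] toolx [ 0.0162 -0.0354 -0.9992] jaw 106.06 q [-0.117  0.245 -0.457  0.848 -0.033 -0.397]
```

Emit:
carry_out(
  commands=[
    [-3,-1,-2,0,15],
    [-7,-2,-2,0,15],
    [-11,-3,-3,0,15],
    [-15,-4,-3,0,15],
    [-19,-6,-3,0,15],
  ],
)

```text
time_s: 18.72
ee_pos: [0.5068, -0.0113, 0.0812]
tcp_rot: [-1.446, 1.084, 1.389]
wrist_force: [2.0, 0.5, 3.4]
finger_gap: 0.0233
```

```bash
python3 st.py
```

```text
18.7167 [ 0.5068 -0.0113  0.0812] [2.  0.5 3.4] toolx [ 0.0137 -0.0349 -0.9993] jaw 106.1 q [-0.132  0.219 -0.501  0.832 -0.033 -0.414]
```

Emit:
carry_out(
  commands=[
    [0,0,15,0,15],
    [0,0,45,0,15],
    [0,0,85,0,15],
    [0,5,125,0,15],
    [1,20,160,0,15],
    [2,50,190,0,15],
    [3,85,195,0,15],
    [4,120,195,0,15],
    [5,155,195,0,15],
    [6,190,195,0,15],
    [8,215,195,0,15],
    [8,221,195,0,15],
    [8,221,195,0,15],
    [8,221,195,0,15],
  ],
)

```text
time_s: 19.88
ee_pos: [0.5124, 0.2089, 0.2739]
tcp_rot: [-1.444, 1.089, 1.394]
wrist_force: [0.3, 0.3, -0.7]
finger_gap: 0.0234
```

```bash
python3 st.py; python3 seg.py f2 | sed -n 2,3p; python3 est2.py f2
```

```text
19.8833 [0.5124 0.2089 0.2739] [ 0.3  0.3 -0.7] toolx [ 0.0072 -0.0373 -0.9993] jaw 106.14 q [ 0.289  0.144 -0.148  1.283 -0.038  0.007]
tcp px 331 59
65 323 342 20 | 68 323 342 20 | 71 325 343 19 | 74 328 344 17 | 77 331 344 14 | 80 333 344 12 | 83 334 339 6 | 86 335 339 5 | 89 336 339 4 | 92 337 340 4 | 95 338 341 4 | 98 339 344 6 | 101 340 347 5 | 104 341 347 5 | 107 0 0 0 | 110 0 0 0 | 113 0 0 0 | 116 0 0 0 | 119 0 0 0 | 122 0 0 0 | 125 0 0 0 | 128 0 0 0 | 131 301 315 15 | 
left edge [[333.5, 81.0], [334.5, 85.0], [335.5, 89.0], [337.5, 93.0], [338.5, 97.0], [339.5, 101.0], [341.5, 105.0]] last [341.5 105. ]
bottom row 105
cap rows wrist 315 414
th 17.279248967839518 a,b mm [-9.3434 -0.3085] cap [0.5127 0.2093 0.2833] axis [-0.2922 -0.0469  0.9552] mid [0.5255 0.2114 0.2413] foot z 0.18967007436399985
[ 0.    0.06  0.2  -0.14  0.01  0.15 -0.19 -0.04  0.1   0.24 -0.1   0.05
  0.19 -0.15 -0.01  0.14 -0.2  -0.06  0.09 -0.25 -0.03 -0.01]
axis error deg 7.541559179908264 target [-0.4088 -0.0861  0.9085]
```

Emit:
carry_out(
  commands=[
    [5,-35,0,0,15],
    [10,-75,0,0,15],
    [20,-115,0,0,15],
    [28,-155,0,0,15],
    [33,-195,-20,0,15],
    [33,-209,-60,0,15],
    [33,-209,-100,0,15],
    [33,-209,-140,0,15],
    [33,-209,-170,0,15],
    [33,-209,-183,0,15],
    [33,-209,-188,0,15],
    [31,-209,-190,0,15],
    [27,-210,-191,0,15],
    [23,-211,-191,0,15],
    [19,-212,-192,0,15],
  ],
)

```text
time_s: 21.23
ee_pos: [0.5338, -0.0026, 0.0851]
tcp_rot: [-1.446, 1.084, 1.389]
wrist_force: [-0.5, -0.0, -0.8]
finger_gap: 0.0231
```

```bash
python3 st.py
```

```text
21.2333 [ 0.5338 -0.0026  0.0851] [-0.5 -0.  -0.8] toolx [ 0.014  -0.0357 -0.9993] jaw 106.09 q [-0.109  0.257 -0.44   0.856 -0.034 -0.39 ]
```

Emit:
carry_out(
  commands=[
    [-3,-1,-2,0,15],
    [-7,-2,-3,0,15],
    [-11,-3,-4,0,15],
    [-15,-4,-4,0,15],
    [-19,-6,-5,0,15],
    [-23,-7,-6,0,15],
  ],
)

```text
time_s: 21.73
ee_pos: [0.5107, -0.0094, 0.078]
tcp_rot: [-1.446, 1.084, 1.389]
wrist_force: [1.3, 0.0, 3.3]
finger_gap: 0.023
```

```bash
python3 st.py
```

```text
21.7333 [ 0.5107 -0.0094  0.078 ] [1.3 0.  3.3] toolx [ 0.0134 -0.0353 -0.9993] jaw 106.11 q [-0.127  0.23  -0.496  0.828 -0.033 -0.409]
```

Emit:
carry_out(
  commands=[
    [-3,-1,-1,0,15],
    [-6,-2,-2,0,15],
  ],
)

```text
time_s: 21.9
ee_pos: [0.5037, -0.0114, 0.0753]
tcp_rot: [-1.445, 1.086, 1.391]
wrist_force: [2.2, -0.1, 3.4]
finger_gap: 0.0234
```

Emit:
carry_out(
  commands=[
    [0,0,15,0,15],
    [0,0,45,0,15],
    [0,0,85,0,15],
    [0,5,125,0,15],
    [3,20,160,0,15],
    [5,50,190,0,15],
    [7,85,195,0,15],
    [8,120,195,0,15],
    [10,155,195,0,15],
    [12,190,195,0,15],
    [13,215,195,0,15],
    [13,220,195,0,15],
    [13,220,195,0,15],
    [13,220,195,0,15],
  ],
)

```text
time_s: 23.07
ee_pos: [0.5153, 0.2079, 0.2687]
tcp_rot: [-1.444, 1.09, 1.395]
wrist_force: [-0.2, -0.4, -0.7]
finger_gap: 0.0231
```

```bash
python3 st.py; python3 seg.py f3 | sed -n 2,3p; python3 est2.py f3
```

```text
23.0667 [0.5153 0.2079 0.2687] [-0.2 -0.4 -0.7] toolx [ 0.0066 -0.0376 -0.9993] jaw 106.14 q [ 0.286  0.151 -0.151  1.273 -0.038  0.004]
tcp px 332 63
69 325 346 22 | 72 325 347 23 | 75 329 348 20 | 78 330 349 20 | 81 337 349 13 | 84 339 351 10 | 87 341 353 10 | 90 342 353 8 | 93 344 354 7 | 96 345 356 9 | 99 346 357 8 | 102 348 356 6 | 105 351 351 1 | 108 0 0 0 | 111 0 0 0 | 114 0 0 0 | 117 0 0 0 | 120 0 0 0 | 123 0 0 0 | 126 0 0 0 | 129 0 0 0 | 132 302 318 17 | 135 302 319 18 | 
left edge [[339.5, 85.0], [341.5, 89.0]] last [342.5  91. ]
bottom row 98
cap rows wrist 318 412
th 28.160849882657963 a,b mm [-20.939    8.9063] cap [0.5066 0.2062 0.2896] axis [-0.4592 -0.098   0.8829] mid [0.5268 0.2105 0.2508] foot z 0.20308933329798418
[ 0. -0. -0.  0.]
axis error deg 3.3111460197418885 target [-0.4088 -0.0861  0.9085]
```

```bash
sed -i 's/u-15:u+12/u-15:u+26/; s/u-2:u+16/u-2:u+30/; s/>=2\]/>=1]/' est2.py; python3 est2.py f3; python3 est2.py f2|grep th
```

```text
left edge [[339.5, 85.0], [341.5, 89.0], [343.5, 93.0], [345.5, 97.0], [347.5, 101.0], [350.5, 105.0]] last [350.5 105. ]
bottom row 105
cap rows wrist 318 412
th 25.345629223474134 a,b mm [-8.8562 -1.0495] cap [0.5162 0.2085 0.2775] axis [-0.4172 -0.085   0.9048] mid [0.5346 0.2123 0.2377] foot z 0.18882652603885364
[ 0.    0.2  -0.04  0.17 -0.08  0.13 -0.11  0.1  -0.15  0.06 -0.18  0.03
 -0.22 -0.01  0.2  -0.04 -0.01 -0.01]
axis error deg 0.5306936481786714 target [-0.4088 -0.0861  0.9085]
th 17.279248967839518 a,b mm [-9.3434 -0.3085] cap [0.5127 0.2093 0.2833] axis [-0.2922 -0.0469  0.9552] mid [0.5255 0.2114 0.2413] foot z 0.18967007436399985
```

Emit:
carry_out(
  commands=[
    [1,0,-12,0,15],
    [1,0,-28,0,15],
    [1,0,-44,0,15],
    [1,0,-56,0,15],
    [1,0,-62,0,15],
    [1,0,-62,0,15],
    [1,0,-62,0,15],
    [1,0,-62,0,15],
  ],
)

```text
time_s: 23.83
ee_pos: [0.5184, 0.2088, 0.2091]
tcp_rot: [-1.445, 1.085, 1.39]
wrist_force: [0.9, -0.4, -0.2]
finger_gap: 0.0236
```

```bash
python3 st.py; python3 seg.py g3 | sed -n 2,3p; python3 est2.py g3
python3 - <<'E'
from h import *
I=cv2.imread("pics/g3w.png");S=cv2.imread("pics/g3s.png");T=get_image("top")
cv2.imwrite("pics/fin.png",np.hstack([cv2.resize(S[20:320,200:500],(400,400)),cv2.resize(I,(400,400))]))
for n,J in(("side",S),("side0",cv2.imread("pics/side0.png"))):print(n,[(b[0].tolist(),b[1][4]) for b in blobs(J[230:,300:],(105,150,60),(125,255,255),200)])
E
```

```text
23.8333 [0.5184 0.2088 0.2091] [ 0.9 -0.4 -0.2] toolx [ 0.0121 -0.0348 -0.9993] jaw 106.09 q [ 0.285  0.188 -0.234  1.146 -0.037  0.004]
tcp px 334 95
101 325 346 22 | 104 326 347 22 | 107 330 349 20 | 110 331 350 20 | 113 338 352 15 | 116 340 354 15 | 119 342 355 14 | 122 343 357 15 | 125 345 358 14 | 128 347 359 13 | 131 348 357 7 | 134 0 0 0 | 137 304 321 18 | 140 304 322 19 | 143 304 323 20 | 146 304 325 22 | 149 304 328 25 | 152 304 331 28 | 155 305 331 27 | 158 304 333 30 | 161 304 334 31 | 164 304 335 32 | 167 304 336 33 | 
left edge [[340.5, 117.0], [342.5, 121.0], [345.5, 125.0], [347.5, 129.0], [349.5, 133.0], [318.5, 138.0], [318.5, 142.0]] last [318.5 143. ]
bottom row 134
cap rows wrist 318 412
th 22.389583992271977 a,b mm [-12.7826   2.7832] cap [0.5156 0.2084 0.2219] axis [-0.3771 -0.0734  0.9233] mid [0.5322 0.2117 0.1812] foot z 0.13139118571952257
[ 0.   -0.79 -1.05 -0.86 -1.12 -0.93 -1.19 -1.   -1.26 -1.53 -1.33 -1.6
 -1.4  -1.67 -1.47 -1.74 -1.54 -1.81 -3.   13.05 13.24 -0.29 -0.1 ]
axis error deg 2.13109500496152 target [-0.4088 -0.0861  0.9085]
side [([72.1, 38.7], np.int32(324)), ([45.7, 129.9], np.int32(7099))]
side0 [([72.2, 38.6], np.int32(319)), ([46.1, 134.7], np.int32(6482))]
```

View pics/fin.png

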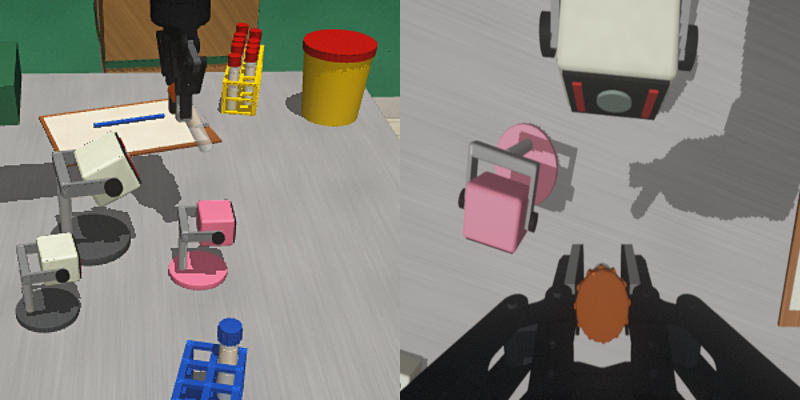

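```bash
sed -i 's/for r in range(v+22,v+49)/for r in range(v+22,min(v+49,max(135,v+41)) if v>80 else v+49)/; s/range(v+30,v+60) if/range(v+30,v+42) if/' est2.py; sed -i 's/E\[:-6\]/E[:-5]/g' est2.py; python3 est2.py g3
python3 - <<'E'
from h import *
from fit import solve,Rw
import pickle
np.set_printoptions(precision=4,suppress=True)
I=cv2.imread("pics/g3w.png");p,s=pickle.load(open("g3.pkl","rb"))
h=cv2.cvtColor(I,cv2.COLOR_BGR2HSV);m=((h[...,2]<75)|((h[...,1]>130)&((h[...,0]<6)|(h[...,0]>174)))).astype(np.uint8)*255
m[:70]=0;m[160:]=0;m[:,:250]=0;m[:,435:]=0
k,l,st,ce=cv2.connectedComponentsWithStats(m);i=1+st[1:,4].argmax();print(st[i])
c=cv2.findContours((l==i).astype(np.uint8),cv2.RETR_EXTERNAL,cv2.CHAIN_APPROX_NONE)[0][0];hull=cv2.convexHull(c)
q=cv2.approxPolyN(hull,4,ensure_convex=True).reshape(-1,2).astype(float);print(q)
o=q[np.argsort(q[:,1])];t=o[:2][np.argsort(o[:2,0])];b=o[2:][np.argsort(o[2:,0])]
uv=[t[0],t[1],b[1],b[0]];L=[(.025,1),(.025,-1),(-.025,-1),(-.025,1)] # image top = window top; left = world -y = reader +y
obs=[(p,(-.033,.035*y,z),np.array(w)) for (z,y),w in zip(L,uv)]
g,r,sd=solve(obs,[.4176,.187,3.35,.43]);R=Rw(g[2],g[3]);W=np.array([g[0],g[1],.12])+R@[-.033,0,0]
print(g,np.degrees(g[2:]),"res",r.tolist(),"W",W,"mid",W-.1*R[:,0],"axis",R[:,2])
E
```

```text
left edge [[340.5, 117.0], [342.5, 121.0], [345.5, 125.0], [347.5, 129.0], [349.5, 133.0]] last [352.5 134. ]
bottom row 134
cap rows wrist 318 412
th 24.878279025283653 a,b mm [-9.7404 -0.1983] cap [0.5185 0.2092 0.2188] axis [-0.4151 -0.085   0.9058] mid [0.5368 0.2129 0.179 ] foot z 0.13006947363319302
[ 0.    0.28  0.04  0.26  0.02  0.24  0.01  0.22 -0.01 -0.25 -0.03 -0.27
 -0.05 -0.29 -0.04 -0.02]
axis error deg 0.4019252173929773 target [-0.4088 -0.0861  0.9085]
[ 260   84  171   60 6143]
[[434.  97.]
 [407. 143.]
 [275. 133.]
 [257.  84.]]
[0.4172 0.1875 3.352  0.4431] [192.0573  25.39  ] res [[2.4077534768074997, 0.005951163653094227], [-1.4237609368248059, -0.1831496332861775], [0.23434745802768475, 0.08198252811936868], [-0.36898573257224143, 0.0393579883734958]] W [0.4463 0.1938 0.1341] mid [0.5347 0.2126 0.177 ] axis [-0.4193 -0.0896  0.9034]
```

Emit:
carry_out(
  commands=[
    [-1,0,-1,0,15],
    [-2,0,-2,0,15],
    [-2,0,-2,0,15],
    [-2,0,-2,0,15],
    [-2,0,-2,0,15],
    [-2,0,-2,0,15],
  ],
)

```text
time_s: 24.48
ee_pos: [0.5158, 0.2088, 0.2063]
tcp_rot: [-1.444, 1.086, 1.392]
wrist_force: [-0.2, 0.5, 1.1]
finger_gap: 0.0228
```

```bash
python3 st.py; python3 seg.py h1 | sed -n 2p; python3 est2.py h1|grep -E "th|err"; python3 -c "
from rig import *
print(job_done())"; python3 st.py
```

```text
24.4833 [0.5158 0.2088 0.2063] [-0.2  0.5  1.1] toolx [ 0.0107 -0.0352 -0.9993] jaw 106.11 q [ 0.286  0.187 -0.242  1.141 -0.037  0.005]
tcp px 332 97
th 25.333663985123255 a,b mm [-10.1272   0.0493] cap [0.5156 0.2091 0.2164] axis [-0.4207 -0.0869  0.903 ] mid [0.5341 0.213  0.1767] foot z 0.12794477313977676
axis error deg 0.7539455521678916 target [-0.4088 -0.0861  0.9085]
the job is handed in; nothing more can be done
None
the job is handed in; nothing more can be done
```

The orange-capped tube is out of the rack and held, cap up and leaning, in front of the larger white reader. I handed it in at about 24.5 s.

- **Lean:** The tool can only point down, so I tilted the tube about the jaw axis by dragging its foot lightly along the bare bench. The first lean was useless because joint 6 reached its limit near the reader. I turned the gripper half round and did the leaning again. An early hard press (up to about 40 N on the tube) slid the cap about 10 mm up in the pads, but the grip held after that.
- **Placing:** The last fit puts the tube's middle at (0.534, 0.213, 0.177). The target from two wrist views of the window is about (0.535, 0.212, 0.177). The tube's axis is 0.5–0.8° off parallel, and the two views put the slope at 24.3–25.4°, so the true error could be about 1° either way.
- **Contact:** The wrist force reads only noise (about 1 N), so the tube appears to touch nothing else.
- **Rack and other tubes:** The nearest blue cap is within 0.2 px of where it started in the side view. The overall blue area differs only where the orange tube was taken out. I did not recheck the far end of the rack closely.
- **Reader:** Nothing touched it on purpose. The slope fitted before and after agrees to about 1°, which is within the measuring error.
- **Remaining flaw:** The tool picked up a 2° tilt from the joint limit, which I cancelled with about 5° of extra turn.

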